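# Measure a bore with the bridge depth gauge and lock it

## Robot

A 6-joint arm with a two-finger parallel gripper is mounted at the origin on the work surface. World frame = base frame: x ahead of the robot, y to its left, z up, the work surface at z = 0. Lengths are in mm, angles in rad, forces in N, time in s.
With the tool pointing down it reaches from about 350 to 775 mm from the base axis. Payload 7.3 kg.
Tool frame: the origin (TCP) lies on the centre line of the jaws, within the pads' length; the fingertips stand 11 mm ahead of it and the grasp point (between the pads) lies 8 mm behind it; z points along the fingers, y is the line along which they close (so a half turn about z gives the same grasp; the last joint's range is limited). The gripper opens to 92 mm and grips with 3 to 60 N. Pads are 19 mm wide; open, the fingers measure 130 mm over their backs; the gripper's body (75 mm by 190 mm) begins 47 mm behind the grasp point.
Start: joints at [1.062, 0.342, 1.524, -0, 1.275, -0.146], TCP at [186.305, 490.85, 237.741] pointing down, gripper open.
Joint ranges: [-2.53, 2.53], [-0.77, 2.02], [0.04, 2.7], [-1, 4.14], [0.28, 2.66], [-3.11, 3.11]. Speed limits (rad/s): [2.57, 2.57, 3.14, 3.14, 3.14, 3.14].

## Interface

Orientations are given as [roll, pitch, yaw] about the fixed x, y, z axes, in that order (R = Rz(yaw) Ry(pitch) Rx(roll)).
In Python, from plant import bot gives the robot as it stands.
- The arm moves only by the tool step_arm, never from a script. Its argument "deltas" is a list of rows, each a list of 5 numbers: the opening, from 0 (shut) to 1 (fully open), then the shift along the tool's x, y, z each as a share of 0.5 m, from -1 to 1, then the turn about the tool's z as a share of pi/2 rad, from -1 to 1. In form: [[claw, x, y, z, turn], ...]. A call has 1 to 8 rows; each row shifts and turns the commanded pose from where the row before left it, along the tool's axes as they then stand; what a row does not reach is not made up. A row lasts 1/10 s, in which the tool goes at most 50 mm and 8.59 degrees, less where a joint would pass 70% of its speed; a pose out of reach is approached as far as the arm can. A call with a number of a shift or a turn outside -1 to 1 is refused whole. A call with a gripper value outside its range is refused whole. The fingers move at their own pace and stop on an object; the grip force is fixed at half the most. Time passes only in rows, so rows that do not move let the fingers close. It gives the time, the measured TCP pose, the force, the opening and the grip force at its end, in the units of the state.
- bot.get_obs(): the state, without advancing time (a new reading comes with each control period).
- bot.capture(name): name is "scene" or "top" or "wrist"; returns (picture, depth): 384x512x3 uint8, red, green, blue; 384x512 float32, mm along the optical axis (not along the pixel's ray), 0 where there is no reading.
- bot.camera_params(name): a dict with "fov_y" (degrees; the focal length in pixels is half the picture's height over the tangent of half this angle, whatever the lens; pixels are square), "cx", "cy" (the principal point, pixels), "rvec" (rotation vector, rad) and "tvec" (3), from world to camera coordinates, as OpenCV has them. Camera axes: x right, y down, z forward; pixel columns grow to the right and rows downward; lengths in mm; the calibration is good to about 2 mm. The wrist camera is an equidistant fisheye: a pixel r from the principal point sees the ray r / f radians off the axis. A picture is of the moment at which its call begins: read the wrist's pose just before it. camera_params takes no time and is no camera call; for the wrist camera it gives the pose at the moment of the call.
- bot.close_job(): hands the job in; it is judged then, once.
The state is a dict: "time": time; "joint_positions": joint angles; "dq": joint speeds; "tau": joint torques, N m; "tool_pos": TCP position; "tcp_rot": TCP orientation; "contact_force": force on the tool from outside, world axes, zero at the start; "moment": the same for the moment, N m; "grip_width": finger opening in mm; "finger_force": force on a finger pad.
Only numpy, scipy, OpenCV 4.12 (cv2) and the standard library are available. Lean on these libraries where they do the work, as an engineer would, in place of code of your own. Each camera call takes 0.05 s, during which the arm holds its last target. There are 200 camera calls.

## Task

One of the two cast housings stands under the probe of the bridge depth gauge. Take the gauge's black knob, lower the probe until it touches the bottom of the bore, let go of it there, then press the lock lever down flat to lock the reading. Leave both housings standing where they are.

Things in the scene. Friction and masses are not known exactly. Their poses are not given: they have to be found in the camera images.
- plunger: Sliding probe: black knob 30 mm wide, 32 mm high, on a 10 mm rod through a fixed bridge (top 142 mm above bench). Origin: knob centre, 262-274 mm above bench at the start, z up; probe tip 179 mm below it, above the housing. Moves only up/down, 95 mm; 1 N moves it down, 3 N up; holds where left. x: along the bridge to its column (no higher than the bridge); -y: to the lock lever. Room on all other sides.
- lever_press (a point): Point to press: top of a steel lever 88x18x8 mm, 50 mm out from its level pivot, which is 150 mm above bench, 75 mm from the probe axis. x: out along the lever, away from the probe; z: square to its top. At the start it slopes up 37-46 degrees (unlocked). Push straight down here with 3 N till it stops level (locked; point then 154 mm up and 10-15 mm farther out). Stays where left.
- deep_housing: Loose cast aluminium cup, 84 mm wide, 75 mm high, bore 60 mm wide, open on top; plain straight outside. The bore's flat bottom is 12 mm above its underside (63 mm deep). 0.6 to 1.2 kg. Origin: centre of its underside, on the bench, z up. One of the two housings stands under the probe (its axis within 6 mm), the other 0.2 m away; which is which varies.
- shallow_housing: Loose cast aluminium cup, 84 mm wide, 75 mm high, bore 60 mm wide, open on top; with a foot ring 96 mm across and 12 mm high. The bore's flat bottom is 42 mm above its underside (33 mm deep). 0.6 to 1.2 kg. Origin: centre of its underside, on the bench, z up. One of the two housings stands under the probe (its axis within 6 mm), the other 0.2 m away; which is which varies.
Mind the look-alikes: they are no part of the job. Leave any red or turquoise look-alike of the deep_housing alone. Leave any yellow look-alike of the shallow_housing alone.

How it is judged:
By the outcome, as a careful person would: the job done as asked, in the order asked, and still so for the second after the job is handed in, with the robot touching nothing.
It also fails if it takes over 38 s, if anything falls off the work surface, if the arm or the gripper's body presses on something with over 40 N, if the wrist force passes 120 N, or if a joint passes its speed limit or range.

## Working session

There is one attempt and no reset: what is moved stays moved. The work goes in short steps, Python scripts to look and compute and a tool call to move; the robot and the scene stay as the last step left them, time stands still between calls to the robot, and variables do not carry over. Pictures are saved under pics/ and viewed, at most 10 in all, crops included, and the job is handed in when it is done.

Besides the shell and the picture viewer there is one more tool, called after "Emit:" by a JSON object that holds its "op" and its "data", one argument or row to a line. step_arm: Moves the arm, as the interface text tells. Shift numbers are shares of 0.5 m and turn numbers shares of pi/2 rad, none past 1 either way. Its arguments: {"type":"object","properties":{"deltas":{"type":"array","items":{"type":"array","items":{"type":"number","minimum":-1,"maximum":1}}}},"required":["deltas"]}

```bash
mkdir -p pics
cat > h.py <<'E'
import numpy as np, cv2
from plant import bot
def cam(n):
    p=bot.camera_params(n); R=cv2.Rodrigues(np.array(p["rvec"],float))[0]; t=np.array(p["tvec"],float).ravel()
    f=192/np.tan(np.radians(p["fov_y"])/2); return R,t,f,p["cx"],p["cy"]
def cloud(n,d):
    R,t,f,cx,cy=cam(n); v,u=np.mgrid[0:384,0:512]
    P=np.stack([(u-cx)/f*d,(v-cy)/f*d,d],-1)
    return (P-t)@R
E
python3 - <<'E'
from h import *
for n in("scene","top"):
    im,d=bot.capture(n); np.savez(f"pics/{n}.npz",im=im,d=d)
    cv2.imwrite(f"pics/{n}.png",cv2.resize(im[:,:,::-1],(768,576)))
    R,t,f,cx,cy=cam(n); print(n,-R.T@t,f,cx,cy,(d>0).mean())
print(bot.get_obs())
E
```

```text
scene [ 889.2532042  -350.75172543  627.39904995] 354.6923419522838 255.5424523832416 191.08566388593917 0.9933624267578125
top [367.04361698 105.37448407 889.73970346] 348.82003496782374 255.55570167594786 193.389268224334 0.9956563313802084
{'time': 0.1, 'joint_positions': array([ 1.06199592e+00,  3.42621699e-01,  1.52489022e+00, -1.31508895e-05,
        1.27539111e+00, -1.46010042e-01]), 'dq': array([-0.00075571, -0.00443856, -0.00210667,  0.00081468, -0.00090808,
       -0.00041391]), 'tau': array([ 2.28843135e-03, -4.32001591e+01, -2.44694424e+01,  7.20617571e-02,
        5.26789168e-02, -4.98799568e-05]), 'tool_pos': array([186.13839059, 490.5390804 , 237.14163221]), 'tcp_rot': array([-3.14029439e+00, -1.78206116e-04,  2.77880601e+00]), 'contact_force': array([-0.13925039, -0.66427762,  0.22821973]), 'moment': array([-0.02243897,  0.0017406 , -0.01376217]), 'finger_force': 0.0, 'grip_width': 91.87523423770789}
```

View pics/scene.png

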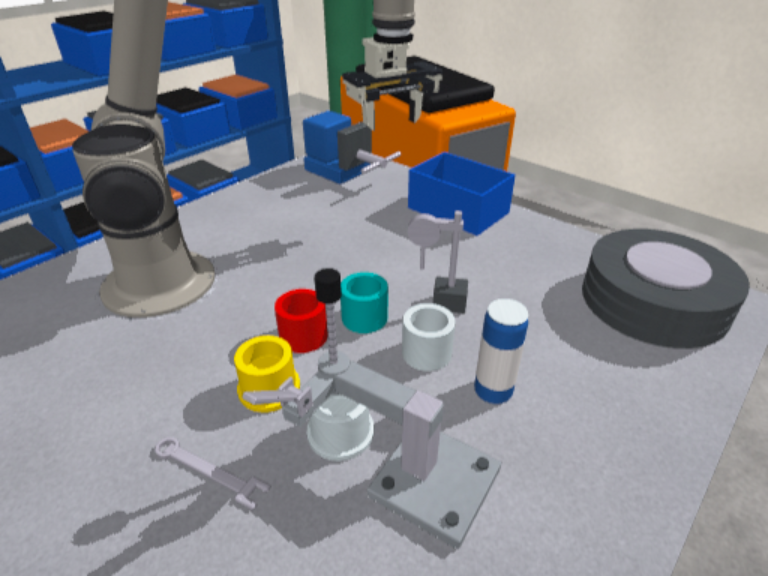

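View pics/top.png

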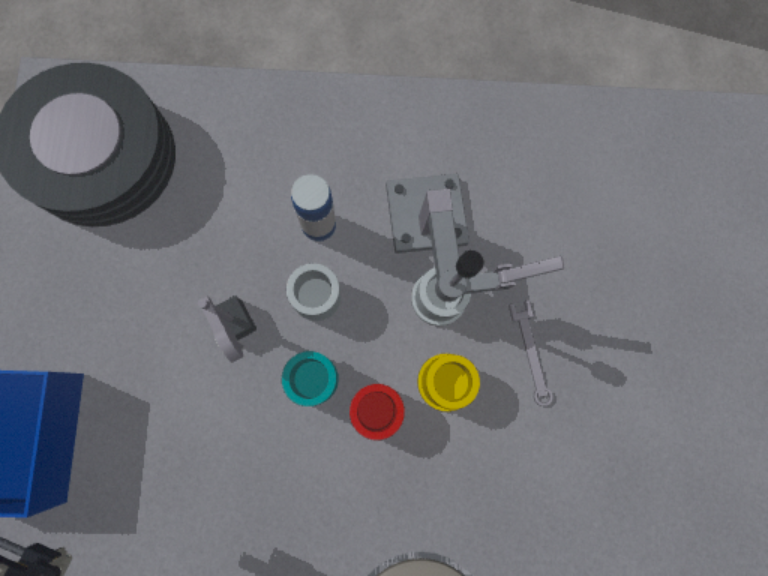

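The scene picture shows the gauge (knob at 327,285, lever end about 250,397) standing over the cup with a foot ring (340,425). In the top picture the knob is at (469,264), the lever runs from (505,275) to (562,263), and the column is at (440,205). The gauged housing is therefore the shallow one, so the knob should end near z = 221 mm.

Run:
```python
from h import *
for n in("top","scene"):
    z=np.load(f"pics/{n}.npz"); im,d=z["im"],z["d"]; P=cloud(n,d); g=im.astype(int).max(2); hsv=cv2.cvtColor(im,cv2.COLOR_RGB2HSV)
    X,Y,Z=P[...,0],P[...,1],P[...,2]
    def s(nm,m):
        q=P[m]
        if len(q)<5: print(n,nm,len(q)); return
        print(n,nm,len(q),"med",np.median(q,0).round(1),"min",np.percentile(q,3,0).round(1),"max",np.percentile(q,97,0).round(1))
    reg=np.zeros(d.shape,bool)
    if n=="top": reg[110:220,250:400]=1
    else: reg[170:320,140:340]=1
    k=reg&(Z>235)&(Z<310); s("knob",k)
    s("knobtop",k&(Z>np.percentile(Z[k],97)-6 if k.any() else k))
    br=reg&(abs(Z-142)<4); s("bridge",br)
    if n=="top":
        lv=np.zeros_like(reg); lv[160:200,325:382]=1; lv&=(Z>140)&(Z<235)
    else:
        lv=np.zeros_like(reg); lv[250:285,158:212]=1; lv&=(Z>140)&(Z<235)
    s("lever",lv); q=P[lv]
    c=q.mean(0); u,sv,vt=np.linalg.svd(q-c); print("axis",vt.round(3),sv.round(0))
    b=P[br]; c=b.mean(0); u,sv,vt=np.linalg.svd((b-c)[:,:2]); print("br",vt.round(3),sv)
    np.savez(f"pics/{n}_lv.npz",q=q)
    s("rim", reg&(abs(Z-75)<4))
```

```text
top knob 259 med [520.  -21.8 277.6] min [508.5 -36.4 253.4] max [534.4  -9.7 279.9]
top knobtop 203 med [522.5 -23.6 278.1] min [509.8 -36.5 275.5] max [534.5 -10.9 280. ]
top bridge 912 med [588.8 -14.3 140.2] min [508.4 -39.2 138.2] max [664.3   8.5 143.8]
top lever 473 med [ 538.  -120.2  175.3] min [ 518.3 -160.2  149.9] max [549.4 -89.3 209.4]
axis [[-0.123  0.763 -0.634]
 [-0.981 -0.188 -0.037]
 [ 0.148 -0.618 -0.772]] [641. 166.  63.]
br [[-0.988 -0.156]
 [ 0.156 -0.988]] [1540.17535389  364.6312245 ]
top rim 318 med [507.9  -4.2  74.8] min [486.4 -59.4  72.4] max [561.4  15.4  77.6]
scene knob 382 med [531.1 -31.  271.1] min [515.1 -39.9 247.4] max [539.1 -15.4 279.3]
scene knobtop 169 med [527.1 -28.  278.1] min [513.5 -39.4 274.3] max [538.2 -14.4 279.5]
scene bridge 1305 med [600.8 -15.2 139.9] min [515.  -44.3 138.2] max [668.4 160.1 143.7]
scene lever 485 med [ 547.4 -114.4  167.9] min [ 522.8 -164.5  143.9] max [553.5 -89.8 209.8]
axis [[ 0.073 -0.768  0.637]
 [ 0.977 -0.073 -0.2  ]
 [-0.2   -0.637 -0.745]] [704. 199.  91.]
br [[-0.805 -0.594]
 [ 0.594 -0.805]] [1995.81524977 1226.9798437 ]
scene rim 1765 med [413.9  65.3  74.8] min [307.3 -72.9  71.5] max [661.3 219.1  77.2]
```

Emit:
{"op": "step_arm", "data": {
  "deltas": [
    [1,0,0,-0.09,0],
    [1,0,0,-0.09,0],
    [1,-0.07,-0.05,0,0],
    [1,-0.07,-0.05,0,0],
    [1,-0.07,-0.05,0,0],
    [1,-0.07,-0.05,0,0],
    [1,-0.07,-0.05,0,0],
    [1,-0.07,-0.05,0,0]
  ]
}}

```text
time: 0.9
tool_pos: [329.8, 274.5, 327.5]
tcp_rot: [-3.141, -0.0, 2.779]
contact_force: [0.2, -0.8, 0.9]
grip_width: 91.6
finger_force: 0.0
```

Emit:
{"op": "step_arm", "data": {
  "deltas": [
    [1,-0.07,-0.05,0,0],
    [1,-0.07,-0.05,0,0],
    [1,-0.07,-0.05,0,0],
    [1,-0.07,-0.05,0,0],
    [1,-0.07,-0.05,0,0],
    [1,-0.07,-0.05,0,0],
    [1,0,0,0,0]
  ]
}}

```text
time: 1.6
tool_pos: [474.4, 57.4, 326.7]
tcp_rot: [-3.14, -0.0, 2.774]
contact_force: [0.8, 0.0, -1.0]
grip_width: 91.8
finger_force: 0.0
```

Emit:
{"op": "step_arm", "data": {
  "deltas": [
    [1,0,0,0,0.095],
    [1,0,0,0,0.095],
    [1,0,0,0,0.095],
    [1,0,0,0,0.095],
    [1,0,0,0,0.095],
    [1,0,0,0,0.095],
    [1,0,0,0,0.095],
    [1,0,0,0,0]
  ]
}}

```text
time: 2.4
tool_pos: [472.0, 61.9, 327.5]
tcp_rot: [-3.141, -0.0, 1.733]
contact_force: [-0.5, -1.1, 0.1]
grip_width: 92.0
finger_force: 0.0
```

Run:
```python
from h import *
R,t,f,cx,cy=cam("wrist"); im,d=bot.capture("wrist")
print(-R.T@t,f,cx,cy)
v,u=np.mgrid[0:384,0:512]; r=np.hypot(u-cx,v-cy)+1e-9; th=r/f
X=np.stack([np.tan(th)*(u-cx)/r*d,np.tan(th)*(v-cy)/r*d,d],-1)
P=(X-t)@R
m=(np.hypot(P[...,0]-523,P[...,1]+25)<40)&(P[...,2]>240)&(P[...,2]<300)&(d>0)
q=P[m]; print(len(q)); 
tp=q[q[:,2]>np.percentile(q[:,2],95)-4]; print(len(tp),tp.min(0).round(1),tp.max(0).round(1),tp.mean(0).round(1))
if len(tp)>10:
    print(cv2.minEnclosingCircle(tp[:,:2].astype(np.float32)))
vv,uu=np.nonzero(m); print(uu.min(),uu.max(),vv.min(),vv.max())
cv2.imwrite("pics/w1.png",im[:,:,::-1])
```

```text
[457.45403333 145.53984838 474.93542472] 297.3186396354542 256.5446647275278 188.6618206550473
785
581 [507.6 -32.7 275.5] [536.9  -8.4 280.2] [521.  -19.9 278.4]
((521.93896484375, -22.81135368347168), 15.000210762023926)
280 315 294 319
```

View pics/w1.png

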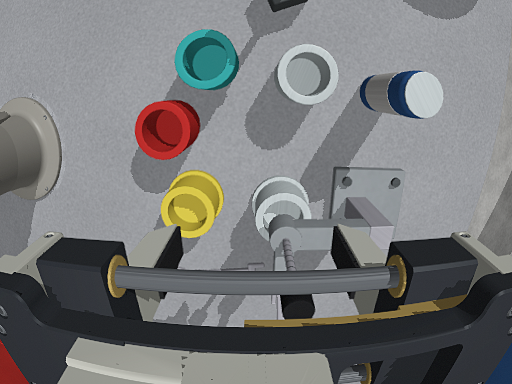

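The wrist picture shows the knob, partly hidden by the gripper, at about (297,305). A circle fitted to its top centres on (522,-23), which agrees with the top camera.

Emit:
{"op": "step_arm", "data": {
  "deltas": [
    [1,-0.062,0.024,0,0],
    [1,-0.062,0.024,0,0],
    [1,-0.062,0.024,0,0],
    [1,0,0,0,0],
    [1,0,0,0,0]
  ]
}}

```text
time: 2.95
tool_pos: [523.0, -24.7, 327.2]
tcp_rot: [-3.141, -0.001, 1.736]
contact_force: [-0.3, 0.3, -0.2]
grip_width: 91.8
finger_force: 0.0
```

Emit:
{"op": "step_arm", "data": {
  "deltas": [
    [1,0.002,-0.002,0.05,0],
    [1,0,0,0.05,0],
    [1,0,0,0.046,0],
    [1,0,0,0,0],
    [0,0,0,0,0],
    [0,0,0,0,0],
    [0,0,0,0,0],
    [0,0,0,0,0]
  ]
}}

```text
time: 3.75
tool_pos: [522.3, -23.7, 255.6]
tcp_rot: [3.14, 0.0, 1.735]
contact_force: [0.1, 0.7, -0.4]
grip_width: 64.7
finger_force: 0.0
```

Emit:
{"op": "step_arm", "data": {
  "deltas": [
    [0,0,0,0,0],
    [0,0,0,0,0],
    [0,0,0,0,0]
  ]
}}

```text
time: 4.05
tool_pos: [522.0, -23.8, 254.8]
tcp_rot: [3.141, -0.0, 1.734]
contact_force: [-0.1, 0.1, -0.8]
grip_width: 40.7
finger_force: 0.0
```

Emit:
{"op": "step_arm", "data": {
  "deltas": [
    [0,0,0,0,0],
    [0,0,0,0,0],
    [0,0,0,0,0],
    [0,0,0,0,0]
  ]
}}

```text
time: 4.45
tool_pos: [523.1, -23.6, 254.9]
tcp_rot: [3.139, 0.0, 1.734]
contact_force: [6.7, 1.2, -1.4]
grip_width: 29.3
finger_force: 30.0
```

Emit:
{"op": "step_arm", "data": {
  "deltas": [
    [0,0,0,0.016,0],
    [0,0,0,0.016,0],
    [0,0,0,0.016,0],
    [0,0,0,0.016,0],
    [0,0,0,0,0],
    [0,0,0,0,0]
  ]
}}

```text
time: 5.05
tool_pos: [523.0, -23.7, 221.9]
tcp_rot: [3.139, -0.0, 1.734]
contact_force: [7.5, 1.6, -3.1]
grip_width: 29.5
finger_force: 30.0
```

Emit:
{"op": "step_arm", "data": {
  "deltas": [
    [0,0,0,0.004,0],
    [0,0,0,0.004,0],
    [0,0,0,0,0]
  ]
}}

```text
time: 5.35
tool_pos: [523.0, -23.6, 218.2]
tcp_rot: [3.139, 0.0, 1.734]
contact_force: [6.7, 0.2, -1.8]
grip_width: 29.6
finger_force: 30.0
```

Emit:
{"op": "step_arm", "data": {
  "deltas": [
    [0,0,0,0.003,0],
    [0,0,0,0.003,0],
    [0,0,0,0,0]
  ]
}}

```text
time: 5.65
tool_pos: [523.0, -23.6, 215.3]
tcp_rot: [3.139, 0.0, 1.734]
contact_force: [7.7, 1.9, -1.9]
grip_width: 29.4
finger_force: 30.0
```

Emit:
{"op": "step_arm", "data": {
  "deltas": [
    [0,0,0,0.002,0],
    [0,0,0,0,0]
  ]
}}

```text
time: 5.85
tool_pos: [523.0, -23.7, 214.4]
tcp_rot: [3.139, 0.0, 1.734]
contact_force: [6.9, 1.7, -0.9]
grip_width: 29.4
finger_force: 30.0
```

Emit:
{"op": "step_arm", "data": {
  "deltas": [
    [0,0,0,0.002,0],
    [0,0,0,0,0]
  ]
}}

```text
time: 6.05
tool_pos: [523.0, -23.6, 213.5]
tcp_rot: [3.139, 0.0, 1.734]
contact_force: [6.7, 1.7, -0.8]
grip_width: 29.3
finger_force: 30.0
```

Emit:
{"op": "step_arm", "data": {
  "deltas": [
    [0,0,0,0.002,0],
    [0,0,0,0,0]
  ]
}}

```text
time: 6.25
tool_pos: [523.1, -23.7, 213.4]
tcp_rot: [3.138, 0.001, 1.734]
contact_force: [3.4, 1.9, 7.1]
grip_width: 29.4
finger_force: 30.0
```

Emit:
{"op": "step_arm", "data": {
  "deltas": [
    [0,0,0,0.002,0],
    [0,0,0,0,0]
  ]
}}

```text
time: 6.45
tool_pos: [523.1, -23.6, 213.3]
tcp_rot: [3.138, 0.001, 1.734]
contact_force: [1.7, 2.2, 12.3]
grip_width: 29.9
finger_force: 30.0
```

The probe has touched bottom: upward force rose to 12 N and the tool stopped at z 213.3. Now I'll let go of the knob.

Emit:
{"op": "step_arm", "data": {
  "deltas": [
    [1,0,0,0,0],
    [1,0,0,0,0],
    [1,0,0,0,0],
    [1,0,0,0,0],
    [1,0,0,0,0],
    [1,0,0,0,0],
    [1,0,0,0,0],
    [1,0,0,0,0]
  ]
}}

```text
time: 7.25
tool_pos: [522.0, -23.8, 211.7]
tcp_rot: [-3.142, -0.0, 1.734]
contact_force: [0.1, 0.3, 0.1]
grip_width: 88.6
finger_force: 0.0
```

Emit:
{"op": "step_arm", "data": {
  "deltas": [
    [1,0,0,-0.02,0],
    [1,0,0,-0.08,0],
    [1,0,0,-0.08,0],
    [0,0,0,0,0],
    [0,0,0,0,0]
  ]
}}

```text
time: 7.75
tool_pos: [522.3, -23.8, 303.1]
tcp_rot: [3.139, 0.001, 1.734]
contact_force: [-0.4, 0.5, 0.6]
grip_width: 80.0
finger_force: 0.0
```

Emit:
{"op": "step_arm", "data": {
  "deltas": [
    [0,-0.08,0,0,0],
    [0,-0.08,0,0,0],
    [0,-0.08,0,0,0],
    [0,0,0,0,0],
    [0,0,0,0,0],
    [0,0,0,0,0],
    [0,0,0,0,0],
    [0,0,0,0,0]
  ]
}}

```text
time: 8.55
tool_pos: [541.5, -141.1, 301.8]
tcp_rot: [3.141, -0.0, 1.736]
contact_force: [-0.1, 0.6, -0.2]
grip_width: 16.3
finger_force: 0.0
```

Emit:
{"op": "step_arm", "data": {
  "deltas": [
    [0,0,0,0,0],
    [0,0,0,0,0],
    [0,0,0,0,0]
  ]
}}

```text
time: 8.85
tool_pos: [541.5, -142.0, 301.8]
tcp_rot: [3.141, -0.0, 1.735]
contact_force: [-0.7, 0.3, -0.4]
grip_width: 0.6
finger_force: 0.0
```

Run:
```python
from h import *
for n in("scene",):
    im,d=bot.capture(n); P=cloud(n,d)
    cv2.imwrite("pics/s2.png",cv2.resize(im[130:330,130:380,::-1],(750,600)))
    m=(np.hypot(P[...,0]-522,P[...,1]+24)<25)&(P[...,2]>195)&(im.max(2)<70)&(d>0); q=P[m]; print(len(q),np.percentile(q[:,2],[2,50,97]))
```

```text
322 [210.00432177 232.05328217 238.18506948]
```

View pics/s2.png

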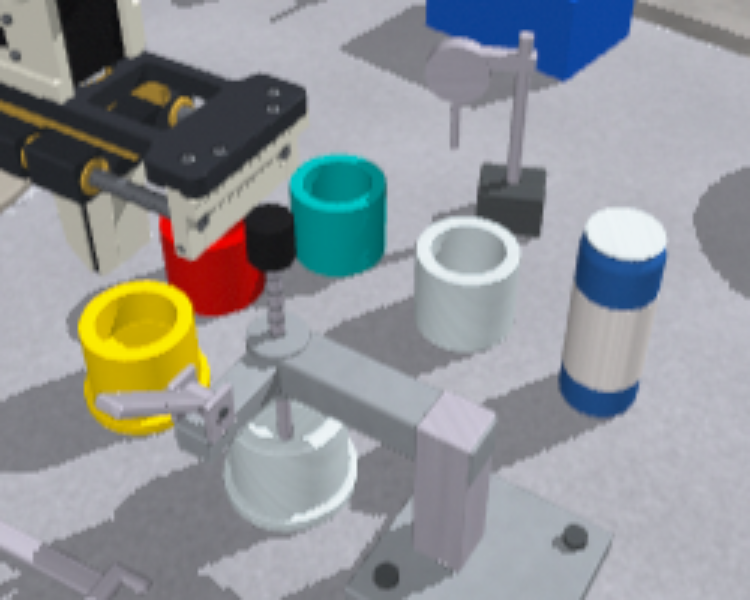

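The crop shows the probe down in the bore of the ringed cup, with the knob top at z about 238 (centre about 221, at pixel 270,240). The gripper is closed above the lever (160,400), which still slopes up.

Emit:
{"op": "step_arm", "data": {
  "deltas": [
    [0,0,0,0.08,0],
    [0,0,0,0.08,0],
    [0,0,0,0,0],
    [0,0,0,0.012,0],
    [0,0,0,0.012,0],
    [0,0,0,0.012,0],
    [0,0,0,0,0]
  ]
}}

```text
time: 9.6
tool_pos: [541.9, -142.2, 204.1]
tcp_rot: [3.14, 0.0, 1.734]
contact_force: [-0.2, 0.8, 0.2]
grip_width: 0.6
finger_force: 0.4
```

Emit:
{"op": "step_arm", "data": {
  "deltas": [
    [0,0,0,0.01,0],
    [0,0,0,0.01,0],
    [0,0,0,0.01,0],
    [0,0,0,0.01,0],
    [0,0,0,0,0]
  ]
}}

```text
time: 10.1
tool_pos: [541.1, -142.0, 182.8]
tcp_rot: [-3.14, -0.001, 1.734]
contact_force: [1.1, -0.1, 0.1]
grip_width: 0.3
finger_force: 0.1
```

Emit:
{"op": "step_arm", "data": {
  "deltas": [
    [0,0,0,0.01,0],
    [0,0,0,0.01,0],
    [0,0,0,0.006,0],
    [0,0,0,0,0]
  ]
}}

```text
time: 10.5
tool_pos: [541.3, -142.0, 170.1]
tcp_rot: [-3.141, -0.001, 1.734]
contact_force: [-0.8, -0.1, 0.2]
grip_width: -0.0
finger_force: 0.0
```

Run:
```python
from h import *
im,d=bot.capture("scene")
cv2.imwrite("pics/s3.png",cv2.resize(im[180:330,130:330,::-1],(800,600)))
print(bot.get_obs()["contact_force"])
```

```text
[-0.12223919  1.01421819  0.49697763]
```

View pics/s3.png

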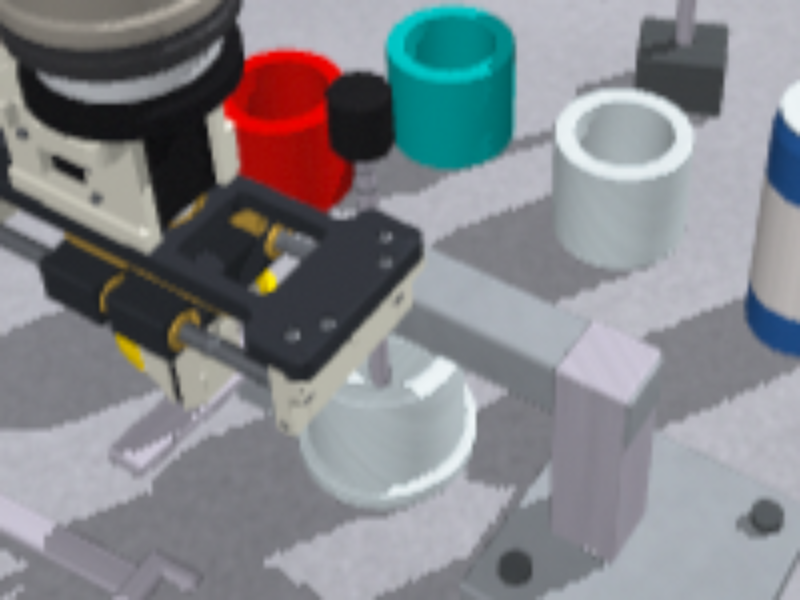

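The crop shows the lever under the fingertips (from 220,390 to 130,455), now nearly level. I'll keep pressing until it stops.

Emit:
{"op": "step_arm", "data": {
  "deltas": [
    [0,0,0,0.005,0],
    [0,0,0,0.004,0],
    [0,0,0,0,0]
  ]
}}

```text
time: 10.85
tool_pos: [541.4, -142.1, 165.9]
tcp_rot: [-3.141, -0.0, 1.734]
contact_force: [0.1, -0.1, -0.2]
grip_width: 0.4
finger_force: 0.0
```

Emit:
{"op": "step_arm", "data": {
  "deltas": [
    [0,0,0,0.003,0],
    [0,0,0,0,0]
  ]
}}

```text
time: 11.05
tool_pos: [541.5, -142.1, 165.2]
tcp_rot: [3.141, 0.0, 1.734]
contact_force: [-1.3, 0.1, 4.6]
grip_width: 0.2
finger_force: 2.5
```

Emit:
{"op": "step_arm", "data": {
  "deltas": [
    [0,0,0,0.003,0],
    [0,0,0,0.002,0],
    [0,0,0,0,0]
  ]
}}

```text
time: 11.35
tool_pos: [541.6, -142.2, 164.9]
tcp_rot: [3.14, 0.001, 1.734]
contact_force: [-6.4, 2.2, 19.3]
grip_width: 0.6
finger_force: 9.5
```

The lever has reached its hard stop, level at z 165 with 19 N. Next I lift clear and check.

Emit:
{"op": "step_arm", "data": {
  "deltas": [
    [0,0,0,-0.01,0],
    [0,0,0,-0.06,0],
    [0,0,0,-0.08,0],
    [0,0,0,-0.08,0],
    [0,0,0,0,0],
    [0,0,0,0,0]
  ]
}}

```text
time: 11.95
tool_pos: [541.7, -142.1, 277.7]
tcp_rot: [3.14, 0.0, 1.734]
contact_force: [-0.0, -0.2, -0.8]
grip_width: 0.5
finger_force: 0.0
```

Run:
```python
from h import *
im,d=bot.capture("scene"); P=cloud("scene",d)
cv2.imwrite("pics/s4.png",cv2.resize(im[180:330,130:330,::-1],(800,600)))
rel=P[...,:2]-[522,-24]; o=rel@[0.16,-0.987]; s=rel@[0.987,0.16]
for a in range(85,170,15):
    m=(abs(o-a)<6)&(abs(s)<6)&(P[...,2]>140)&(P[...,2]<215); print(a,m.sum(),np.median(P[m][:,2]) if m.any() else None)
m=(np.hypot(rel[...,0],rel[...,1])<25)&(P[...,2]>195)&(im.max(2)<70)&(d>0); print(np.percentile(P[m][:,2],[50,97]))
```

```text
85 46 154.866332862359
100 37 154.19469442107948
115 42 154.17630563328498
130 45 154.3495716605161
145 44 153.94302055188285
160 51 153.9716434747192
[219.97409635 234.71003532]
```

View pics/s4.png

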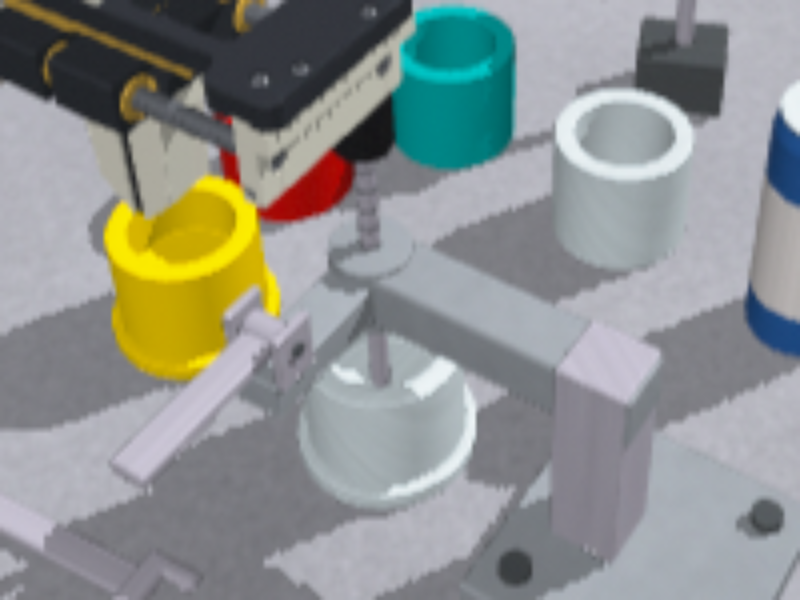

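The crop shows the lever level (z 154 along its whole length, tip at 130,470), the probe still down, the housings unmoved and the gripper clear.

```bash
python3 -c "
from plant import bot
print(bot.close_job())"
```

```text
the job is handed in; nothing more can be done
None
```

I lowered the probe to the bottom of the shallow housing's bore, let go of it, pressed the lock lever level and handed the job in at about 12 s; both housings look unmoved in the pictures.

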